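# Wedge up the sprung clamp bar and take out the sample holder

### The arm

A 6-joint arm with a two-finger parallel gripper is mounted at the origin on the work surface. World frame = base frame: x ahead of the robot, y to its left, z up, the work surface at z = 0. Lengths are in mm, angles in rad, forces in N, time in s.
With the tool pointing down it reaches from about 400 to 925 mm from the base axis. Payload 12.5 kg.
Tool frame: the origin (TCP) lies midway between the tips of the shut fingers; the grasp point (between the pads) lies 19 mm behind it (env.grip_depth is the distance from the TCP to the grasp point, in mm); z points along the fingers, y is the line along which they close (so a half turn about z gives the same grasp; the last joint's range is limited). The gripper opens to 95 mm and grips with 3 to 60 N. Pads are 20 mm wide; open, the fingers measure 119 mm over their backs; the gripper's body (75 mm by 180 mm) begins 59 mm behind the grasp point.
Start: joints at [-1.302, 0.491, 1.559, -0, 1.092, -0.106], TCP at [228.828, -581.622, 214.661] pointing down, gripper open.
Joint ranges: [-3.1, 3.1], [-0.84, 2.19], [0.05, 2.79], [-1.13, 4.28], [0.06, 2.93], [-2.69, 2.69]. Speed limits (rad/s): [2.22, 2.22, 2.79, 3.14, 3.14, 3.14].

### API

Orientations are given as [roll, pitch, yaw] about the fixed x, y, z axes, in that order (R = Rz(yaw) Ry(pitch) Rx(roll)).
In Python, from cell import monitor, viewer, order, env gives the robot as it stands.
- The arm moves only by the tool move_arm, never from a script. Its argument "moves" is one flat list of numbers, 4 for each row, row after row: the shift along the tool's x, y, z normalised to -1 to 1, where 1 is 0.15 m, then the turn about the tool's z normalised to -1 to 1, where 1 is pi/2 rad. A call has 1 to 10 rows; each row shifts and turns the commanded pose from where the row before left it, along the tool's axes as they then stand; what a row does not reach is not made up. A row lasts 1/8 s, in which the tool goes at most 62.5 mm and 10.7 degrees, less where a joint would pass 70% of its speed; a pose out of reach is approached as far as the arm can. A call with a number of a shift or a turn outside -1 to 1 is refused whole. A call with a gripper value outside its range is refused whole. "claw" is the finger opening in mm, from 0 to 95.1, set as the call begins (left out, the last holds). The fingers move at their own pace and stop on an object; the grip force is fixed at half the most. Time passes only in rows, so rows that do not move let the fingers close. It gives the time, the measured TCP pose, the force, the opening and the grip force at its end, in the units of the state.
- monitor.state(): the state, without advancing time (a new reading comes with each control period).
- viewer.read_camera(name): name is "side" or "top" or "wrist"; returns the picture (400x640x3 uint8, red, green, blue); there is no depth.
- viewer.camera_info(name): a dict with "K" (3x3 intrinsics, pixels), "camera_from_world" (4x4, takes a point from world to camera coordinates). Camera axes: x right, y down, z forward; pixel columns grow to the right and rows downward; lengths in mm; the calibration is good to about 2 mm. The wrist camera is an equidistant fisheye: a pixel r from the principal point sees the ray r / f radians off the axis. A picture is of the moment at which its call begins: read the wrist's pose just before it. camera_info takes no time and is no camera call; for the wrist camera it gives the pose at the moment of the call.
- order.job_done(): hands the job in; it is judged then, once.
The state is a dict: "t": time; "joints": joint angles; "qvel": joint speeds; "tau": joint torques, N m; "eef_pos": TCP position; "tcp_rot": TCP orientation; "ft_force": force on the tool from outside, world axes, zero at the start; "moment": the same for the moment, N m; "opening": opening from 0.0 (shut) to 1.0 (fully open); "grip_force": force on a finger pad.
Only numpy, scipy, OpenCV 4.12 (cv2) and the standard library are available. Lean on these libraries where they do the work, as an engineer would, in place of code of your own. Each camera call takes 0.05 s, during which the arm holds its last target. There are 200 camera calls.

### The job

Push the wooden wedge up the sloping bed, under the free half of the sprung clamp bar, until the bar stands propped well clear of the glazed sample holder, and let go. Then take the holder by its rib, lift it just over its ledge, draw it down the slope from under the bar and set it down gently, flat and rib up, in the shallow steel tray. Leave the bar propped up on the wedge for the next sample, and do not disturb the other things on the bench.

Things in the scene. Friction and masses are not known exactly. Their poses are not given: they have to be found in the camera images.
- bed: Top plate of the aluminium exposure stand (fixed), 215 mm long, 250 mm wide, sloping up at 30 degrees, low side to the robot. Origin on its upper face, 95 mm above the bench. x runs up the slope, y along the clamp bar (left, seen from the robot), z square out of the plate. Lower edge at x = -90 mm, upper at +125 mm. All 'bed' figures below are in this frame.
- lane (a point): Point on the bed's face (bed x = 0, y = +60 mm) in the middle of the wedge's lane: the bare half of the plate, free from y = +5 to +100 mm and open at its lower end. Axes as the bed's. The bar's hinge pin crosses above it at bed x = +95 mm, z = 28 mm.
- ledge (a point): Top middle of the steel ledge that stops the holder's lower edge: 94 mm long, 7 mm wide, 5 mm high, at bed x = -84.5 mm, y = -60 mm. Axes as the bed's. Two guides 5 mm high run up beside the holder, 2 mm clear of its sides.
- clamp_bar (a joint): Angle of the sprung clamp bar (rad): 0 with its rod resting on the holder, -0.06 on its own stop, growing as the rod rises, 0.7 at most. Springs and weight press the rod down with about 5.5 N at 0 and 7 N at 0.3; let go, it snaps shut. Pushing the wedge under takes 10 to 15 N. At 0.19 or more it stands well clear of the holder.
- bar_rod (a point): Point on the axis of the bar's steel rod over the lane (bed y = +59 mm); moves with the bar. The rod is 10 mm thick, 228 mm long along y, on three 10 mm wide arms (bed y = -109, -1, +109 mm) to the hinge pin 66 mm up the slope. At joint 0 it is at bed x = +30, z = 17 mm: 12 mm of room below it. At 0.19 the room is 25 mm, at 0.28 31 mm.
- wedge_mid (a point): Hardwood wedge, loose, 150 x 34 mm, about 110 g. Point: mid-length, mid-width, 12.5 mm above its flat underside. x points to the thin end, y across, z up. The top is one flat ramp from 45 mm high at the thick end (x = -75 mm) to 5 mm at the thin end (x = +75 mm). Upright sides. Under the bar friction holds it at any depth: 75 mm past the rod gives 25 mm of room, 98 mm gives 31 mm.
- holder_mid (a point): Sample holder: flat aluminium frame with two windows, 120 (x) x 90 (y) x 12 mm, about 0.28 kg. Black grip rib across its middle: 54 mm along y, 10 mm thick along x, from 12 to 46 mm above the underside. Point: middle of the holder, 23 mm above the underside, inside the rib. z points out of the ribbed face. On the bed it lies with the bed's axes.
- holder_top (a point): Middle of the upper edge of the holder's face (holder x = +60 mm, 12 mm above its underside). On the bed it lies 10 mm up the slope beyond the rod's axis, under the rod, so the holder cannot come straight off: lift it 6 to 10 mm square off the plate, over the ledge, and draw it at least 25 mm down the slope; then it is free to rise.
- tray_in (a point): Fixed shallow stainless steel tray on the bench, open on top, outside 160 (x) x 130 (y) x 22 mm high, walls 4 mm. Point: centre of its inner floor; z up. The holder lies in it lengthwise along x, either way round, with about 16 mm to spare on every side.
- block_mid (a point): Bystander: a plain square block of the same wood, 150 x 34 x 34 mm, no taper. Point: its centre.
- beaker: Bystander: glass beaker 70 mm wide, 95 mm high; origin at its underside.
- bottle: Bystander: amber bottle 68 mm wide, 150 mm high; origin at its underside.
- meter: Bystander: grey hand-held light meter 150 x 72 x 28 mm, lying; origin at its underside.
- tape: Bystander: roll of tape 80 mm wide, 25 mm high, lying; origin at its underside.
- dishes: Bystander: stack of clear dishes 92 mm wide, 30 mm high; origin at its underside.
- driver: Bystander: screwdriver 170 mm long, lying; origin at its underside.

How it is judged:
By the outcome, as a careful person would: the job done as asked, in the order asked, and still so for the second after the job is handed in, with the robot touching nothing.
It also fails if it takes over 61 s, if anything falls off the work surface, if the arm or the gripper's body presses on something with over 40 N, if the wrist force passes 120 N, or if a joint passes its speed limit or range.

## Working session

There is one attempt and no reset: what is moved stays moved. The work goes in short steps, Python scripts to look and compute and a tool call to move; the robot and the scene stay as the last step left them, time stands still between calls to the robot, and variables do not carry over. Pictures are saved under pics/ and viewed, at most 10 in all, crops included, and the job is handed in when it is done.

Besides the shell and the picture viewer there is one more tool, called after "Request:" by a JSON object that holds its "op" and its "data". move_arm: Moves the arm, as the interface text tells. Scaled input: -1 to 1 covers 0.15 m each way for a shift and pi/2 rad each way for a turn. Its arguments: {"type":"object","properties":{"moves":{"type":"array"},"claw":{"type":"number"}},"required":["moves"]}

```bash
ls; mkdir -p pics; python3 - <<'E'
from cell import monitor, viewer, order, env
import cv2
print(monitor.state())
for n in ["side","top","wrist"]:
    i=viewer.camera_info(n); print(n,i)
    cv2.imwrite(f"pics/{n}0.png",viewer.read_camera(n)[:,:,::-1])
E
```

```text
pics
{'t': 0.0, 'joints': array([-1.30158529e+00,  4.91576321e-01,  1.55945629e+00, -1.80287251e-05,
        1.09166865e+00, -1.05585454e-01]), 'qvel': array([-0.00079265,  0.00229714, -0.00046881, -0.00052934, -0.00216678,
       -0.00063755]), 'tau': array([-3.95798052e-03, -6.12661028e+01, -2.58192533e+01,  6.92248112e-02,
        4.82149667e-02, -1.11786962e-04]), 'eef_pos': array([ 228.76354782, -581.37197499,  214.04897216]), 'tcp_rot': array([-3.14048853e+00, -1.00935273e-04,  3.74804758e-01]), 'ft_force': array([-0.41269426, -0.08904202, -0.26811933]), 'moment': array([ 0.01176006,  0.00046968, -0.01874051]), 'grip_force': 0.0, 'opening': 1.0000431481782708}
side {'K': array([[517.98008954,   0.        , 320.06525457],
       [  0.        , 517.98008954, 199.06425865],
       [  0.        ,   0.        ,   1.        ]]), 'camera_from_world': array([[-8.59624488e-01, -5.10610711e-01,  1.79566412e-02,
         4.67284389e+02],
       [-3.21384494e-01,  5.13068178e-01, -7.95910203e-01,
         2.64310794e+02],
       [ 3.97187294e-01, -6.89954887e-01, -6.05148335e-01,
         
[... 461 characters left out ...]
      [ 1.55500642e-01,  8.05057145e-03, -9.87802986e-01,
         1.12499595e+03],
       [ 0.00000000e+00,  0.00000000e+00,  0.00000000e+00,
         1.00000000e+00]])}
wrist {'K': array([[309.70691629,   0.        , 324.85346347],
       [  0.        , 309.70691629, 197.8803291 ],
       [  0.        ,   0.        ,   1.        ]]), 'camera_from_world': array([[ 3.66135037e-01, -9.30559975e-01, -1.80773430e-03,
        -6.23986514e+02],
       [-9.02091183e-01, -3.55409312e-01,  2.44776876e-01,
        -2.83299590e+01],
       [-2.28422049e-01, -8.79906495e-02, -9.69577750e-01,
         3.90335898e+02],
       [ 0.00000000e+00,  0.00000000e+00,  0.00000000e+00,
         1.00000000e+00]])}
```

View pics/top0.png

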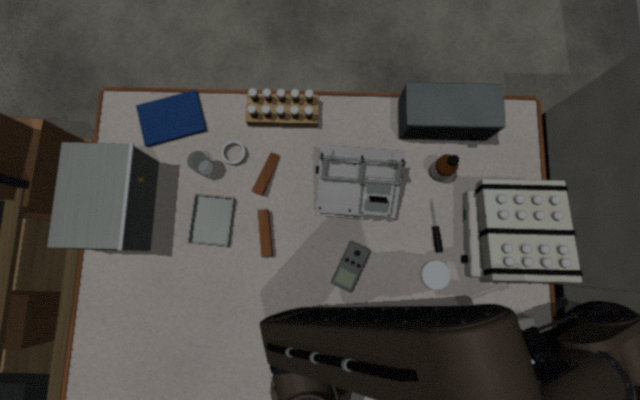

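View pics/side0.png

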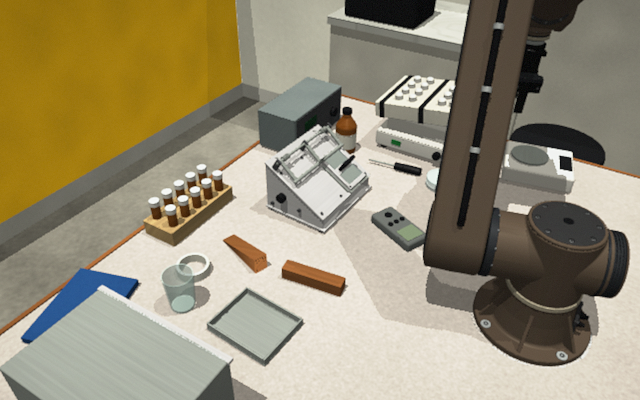

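The top view shows the stand around (360,183), wedge (266,173), block (265,233) and tray (212,220). The side view shows the wedge at (246,252), with its thin end to the upper left, and the tray at (255,325). I'll enlarge both.

```bash
python3 - <<'E'
import cv2
t=cv2.imread("pics/top0.png");s=cv2.imread("pics/side0.png")
cv2.imwrite("pics/topc.png",cv2.convertScaleAbs(cv2.resize(t[130:270,180:420],None,fx=10/3,fy=10/3,interpolation=cv2.INTER_CUBIC),alpha=1.5))
cv2.imwrite("pics/sidec.png",cv2.resize(s[120:370,200:400],None,fx=2.4,fy=2.4,interpolation=cv2.INTER_CUBIC)) if 0 else cv2.imwrite("pics/sidec.png",cv2.resize(s[115:275,205:385],None,fx=3.75,fy=3.75,interpolation=cv2.INTER_CUBIC))
E
```

```text
(no output)
```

View pics/topc.png

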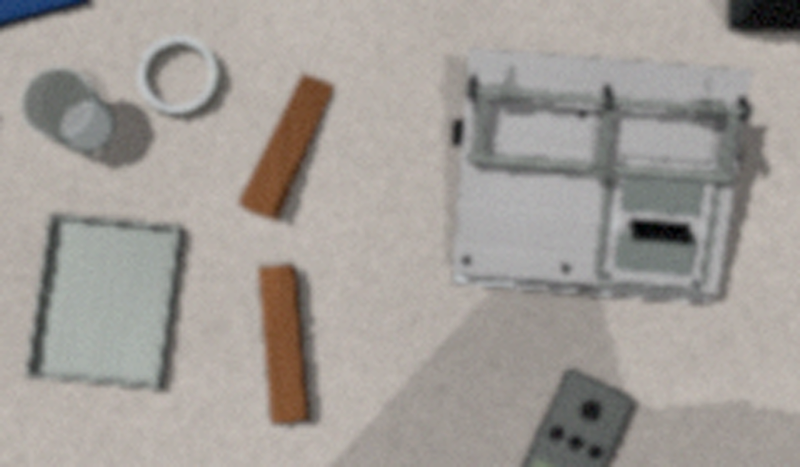

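View pics/sidec.png

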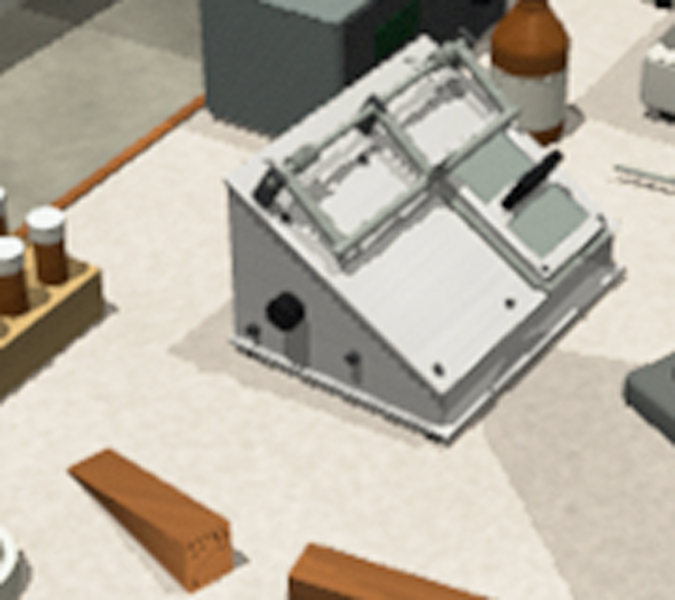

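The crops show the bed corners, the rod, the wedge (thick end nearer the robot) and the tray rim clearly. I'll fit poses from the corner pixels in both views.

```bash
cat > h.py <<'E'
import numpy as np
from scipy.optimize import least_squares
from scipy.spatial.transform import Rotation as R
from cell import monitor, viewer, order, env
def proj(cam,P):
    i=viewer.camera_info(cam); P=np.atleast_2d(P)
    c=(i["camera_from_world"]@np.c_[P,np.ones(len(P))].T)[:3]
    p=i["K"]@c; return (p[:2]/p[2]).T
SC=lambda u,v:("side",(205+u/3.75,115+v/3.75))
TC=lambda u,v:("top",(180+u*.3,130+v*.3))
def fit(pts,x0,pitch=0,z0=0):
    # pts: (cam,(u,v)),(x,y,z) ; params x,y,yaw
    def f(p):
        M=R.from_euler('xyz',[0,pitch,p[2]])
        return np.concatenate([(proj(o[0],M.apply(q)+[p[0],p[1],z0])[0]-o[1]) for o,q in pts])
    s=least_squares(f,x0,loss='soft_l1',x_scale=[100,100,1]); return s.x,f(s.x).reshape(-1,2).round(1)
E
python3 - <<'E'
from h import *
bed=[(SC(230,185),(125,125,0)),(SC(443,392),(-90,125,0)),(TC(470,50),(125,125,0)),(TC(750,70),(125,-125,0)),
 (TC(632,225),(-21-5+5,-60+27,46)),(TC(692,240),(-26,-60-27,46)),(SC(430,38),(125,-125,0))]
print("bed",*fit(bed,[600,-50,0],-np.pi/6,95))
wed=[(SC(70,468),(75,17,5)),(SC(110,450),(75,-17,5)),(SC(182,543),(-75,17,45)),(SC(229,520),(-75,-17,45)),(SC(190,590),(-75,17,0)),
 (TC(305,75),(75,17,5)),(TC(333,88),(75,-17,5)),(TC(240,207),(-75,17,45)),(TC(275,218),(-75,-17,45))]
print("wedge",*fit(wed,[650,150,-.3]))
tr=[(TC(53,215),(80,65,22)),(TC(187,227),(80,-65,22)),(TC(30,377),(-80,65,22)),(TC(165,390),(-80,-65,22))]
print("tray",*fit(tr,[500,300,0]))
bl=[(TC(260,266),(75,17,34)),(TC(294,265),(75,-17,34)),(TC(272,423),(-75,17,34)),(TC(308,423),(-75,-17,34))]
print("block",*fit(bl,[450,150,0]))
E
```

```text
bed [ 6.04899409e+02 -1.29796457e+02 -5.26676476e-02] [[-1.1 -2.8]
 [ 0.8 -0.1]
 [-0.8 -0.5]
 [ 0.4 -0.1]
 [-0.1  3.1]
 [-0.   1.5]
 [-1.  -1.7]]
wedge [ 6.63187673e+02  1.66606523e+02 -3.48092499e-01] [[-0.  -0.7]
 [ 0.6 -1.3]
 [ 1.7 -0. ]
 [ 1.1 -0. ]
 [ 0.6  1. ]
 [-1.  -0.6]
 [-0.1 -1. ]
 [-1.3 -1.6]
 [-2.  -1.1]]
tray [ 5.01741045e+02  3.29855754e+02 -6.63740940e-02] [[ 0.3 -0.3]
 [-0.3 -0.3]
 [-0.   0.3]
 [-0.1  0.2]]
block [4.64669503e+02 1.57484271e+02 1.26991065e-01] [[-0.1  0.4]
 [ 0.3 -0.4]
 [-0.1  0.5]
 [-0.1 -0.6]]
```

Request:
{"op": "move_arm", "data": {"moves": [0,0,-0.1,0.09,0,0,-0.1,0.09,0,0,-0.1,0.09,0.146,-0.32,-0.08,0,0.146,-0.32,-0.08,0,0.146,-0.32,-0.08,0,0.146,-0.32,-0.08,0,0.146,-0.32,-0.08,0,0.146,-0.32,-0.08,0,0.146,-0.32,-0.08,0]}}

```text
t: 1.4
eef_pos: [398.9, -251.9, 344.0]
tcp_rot: [3.142, -0.0, -0.05]
ft_force: [0.2, 0.3, -0.1]
opening: 0.997
grip_force: 0.0
```

Request:
{"op": "move_arm", "data": {"moves": [0.146,-0.32,0,0,0.146,-0.32,0,0,0.146,-0.32,0,0,0.146,-0.32,0,0,0.146,-0.32,0,0,0,0,0,0,0,0,0,0]}}

```text
t: 2.28
eef_pos: [519.4, -19.5, 343.4]
tcp_rot: [3.141, 0.001, -0.049]
ft_force: [0.6, -0.8, -0.0]
opening: 1.0
grip_force: 0.0
```

```bash
python3 - <<'E'
from h import *
import cv2
s=monitor.state();i=viewer.camera_info("wrist");im=viewer.read_camera("wrist")
print(s["t"],s["eef_pos"],s["tcp_rot"],s["joints"]); np.save("w1.npy",i["camera_from_world"])
cv2.imwrite("pics/w1.png",im[:,:,::-1]);cv2.imwrite("pics/w1x.png",cv2.resize(im[:,:,::-1],None,fx=1.25,fy=1.25,interpolation=cv2.INTER_CUBIC))
E
```

```text
2.275 [519.39582082 -19.47812822 343.36295542] [ 3.14129360e+00  6.85857909e-04 -4.87158596e-02] [-1.64416797e-01  2.26826746e-01  1.61937048e+00 -3.90895378e-04
  1.29604219e+00  1.45520146e+00]
```

View pics/w1x.png

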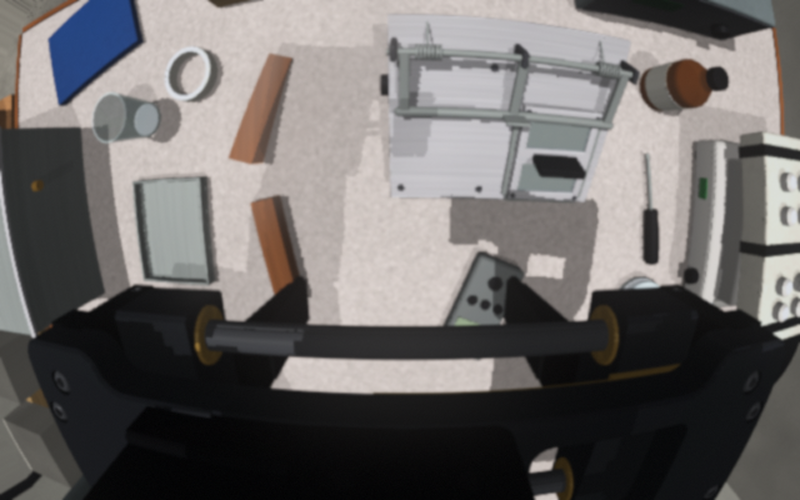

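The wrist view shows the wedge at (262,110), the bed lane at (450,155), the rib at (558,166) and the tray at (176,230). I'll take one enlarged crop for a precise fit.

```bash
python3 - <<'E'
import cv2
t=cv2.imread("pics/w1.png")
cv2.imwrite("pics/w1c.png",cv2.resize(t[5:175,175:515],(800,400),interpolation=cv2.INTER_CUBIC))
E
```

```text
(no output)
```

View pics/w1c.png

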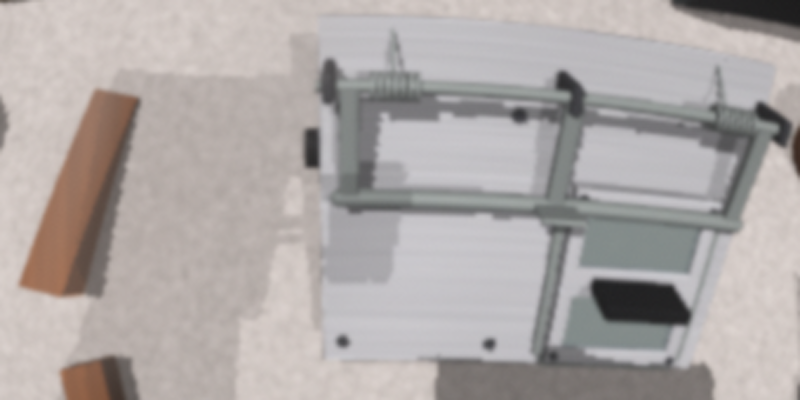

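```bash
cat >> h.py <<'E'
import os
_p=proj
def proj(cam,P):
    if cam!="wrist": return _p(cam,P)
    K=viewer.camera_info("wrist")["K"]; P=np.atleast_2d(P)
    c=(np.load("w1.npy")@np.c_[P,np.ones(len(P))].T)[:3]
    r=np.hypot(c[0],c[1]); th=np.arctan2(r,c[2])
    return np.c_[K[0,0]*th*c[0]/r+K[0,2],K[1,1]*th*c[1]/r+K[1,2]]
WC=lambda u,v:("wrist",(175+u*.425,5+v*.425))
WX=lambda u,v:("wrist",(u*.8,v*.8))
E
python3 - <<'E'
from h import *
S=[(SC(230,185),(125,125,0)),(SC(443,392),(-90,125,0))]
T=[(TC(470,50),(125,125,0)),(TC(750,70),(125,-125,0)),(TC(455,280),(-90,125,0))]
W=[(WC(320,14),(125,125,0)),(WC(325,358),(-90,125,0)),(WC(775,65),(125,-125,0)),(WC(333,200),(30,114,17)),(WC(738,226),(30,-114,17))]
rib=[(x,y,z) for x in(-26,-16) for y in (-87,-33) for z in (12,46)]
for nm,b in [("S",S),("T",T),("W",W),("all",S+T+W)]:
    p,r=fit(b,[600,-120,-.05],-np.pi/6,95); print(nm,p,r.tolist() if nm in("W","all") else "")
    M=R.from_euler('xyz',[0,-np.pi/6,p[2]])
    q=proj("wrist",M.apply(rib)+[p[0],p[1],95]); q=(q-[175,5])/.425; print(" rib",q.min(0),q.max(0))
Sw=[(SC(70,468),(75,17,5)),(SC(110,450),(75,-17,5)),(SC(182,543),(-75,17,45)),(SC(229,520),(-75,-17,45)),(SC(190,590),(-75,17,0))]
Tw=[(TC(305,75),(75,17,5)),(TC(333,88),(75,-17,5)),(TC(240,207),(-75,17,45)),(TC(275,218),(-75,-17,45))]
Ww=[(WC(98,90),(75,17,5)),(WC(140,100),(75,-17,5)),(WC(20,285),(-75,17,45)),(WC(65,297),(-75,-17,45)),(WC(98,297),(-75,-17,0))]
for nm,b in [("S",Sw),("T",Tw),("W",Ww),("all",Sw+Tw+Ww)]: print(nm,*(lambda a:(a[0],a[1].tolist() if nm=="W" else ""))(fit(b,[650,150,-.3])))
Wt=[(WX(135,180),(80,65,22)),(WX(207,177),(80,-65,22)),(WX(144,281),(-80,65,22)),(WX(215,282),(-80,-65,22))]
print("tray",*fit(Wt,[500,330,0]))
E
```

```text
S [ 6.01665311e+02 -1.26938009e+02 -6.07992700e-02] 
 rib [582.61974013 280.66992078] [687.58435078 332.57160747]
T [ 6.02917756e+02 -1.31891586e+02 -3.95943888e-02] 
 rib [591.37291684 277.42657535] [696.48574418 327.34703563]
W [ 6.04201334e+02 -1.30705744e+02 -5.68704135e-02] [[-0.7, 0.7], [-0.5, 0.4], [1.1, 0.5], [3.0, -1.1], [-1.0, -0.8]]
 rib [588.67714317 276.18256245] [693.61510959 327.64588356]
all [ 6.04008132e+02 -1.30682094e+02 -5.47434755e-02] [[-0.7, -2.9], [1.1, -0.1], [-0.4, -0.2], [0.7, 0.3], [-0.7, -1.8], [-1.0, 1.1], [-0.4, 0.7], [0.9, 0.4], [3.0, -0.8], [-1.1, -0.9]]
 rib [588.74455949 276.3948002 ] [693.71342604 327.67006626]
S [ 6.64549616e+02  1.68000497e+02 -3.52090380e-01] 
T [ 6.59608728e+02  1.62881770e+02 -3.24077730e-01] 
W [ 6.61962057e+02  1.62522724e+02 -3.38211883e-01] [[0.1, -0.4], [0.2, -1.2], [0.8, 1.1], [-0.0, 0.8], [-4.3, -0.4]]
all [ 6.62372486e+02  1.63793829e+02 -3.40477083e-01] 
tray [ 5.03357252e+02  3.27762098e+02 -7.60186701e-02] [[ 0.9 -0.1]
 [-1.3 -0.6]
 [ 2.5 -0.4]
 [-0.6  2.9]]
```

```bash
python3 - <<'E'
from h import *
b=[(("top",(205.5,167.5)),(0,0,0)),(("top",(197,160.5)),(0,0,95)),(("side",(181,303)),(0,0,0)),(("side",(178,272)),(0,0,95)),(WX(147,120),(0,0,0)),(WX(112,118),(0,0,95))]
print(fit(b,[640,330,0]))
E
```

```text
(array([679.58691781, 370.17139718,   0.        ]), array([[ 0.8,  0.5],
       [-0.1, -0.1],
       [ 3.3,  0.7],
       [ 0.1,  1.8],
       [ 0.5, -0.8],
       [-3.2, -0.9]]))
```

Request:
{"op": "move_arm", "data": {"moves": [0,0,0,0.0925,0,0,0,0.0925,0.024,-0.245,0.2,0,0.024,-0.245,0.27,0,0.024,-0.245,0.27,0,0.024,-0.245,0.27,0,0.024,-0.245,0.27,0,0.024,-0.245,0.27,0,0,0,0,0,0,0,0,0], "claw": 60}}

```text
t: 3.58
eef_pos: [613.8, 180.1, 111.7]
tcp_rot: [3.142, -0.0, -0.341]
ft_force: [0.3, 0.6, 1.3]
opening: 0.63
grip_force: 0.0
```

```bash
python3 - <<'E'
from h import *
import cv2
s=monitor.state();i=viewer.camera_info("wrist");im=viewer.read_camera("wrist")
print(s["t"],s["eef_pos"],s["tcp_rot"]); np.save("w1.npy",i["camera_from_world"])
# expected wedge corners drawn
p=np.array([662,163.5,0]);M=R.from_euler('xyz',[0,0,-.34])
q=proj("wrist",M.apply([(75,17,5),(75,-17,5),(-75,-17,45),(-75,17,45),(-75,17,0),(-75,-17,0)])+p)
o=im[:,:,::-1].copy()
print(q.round())
for a in q: cv2.circle(o,tuple(int(round(v)) for v in a),1,(0,255,0),-1)
cv2.imwrite("pics/w2.png",cv2.resize(o,None,fx=1.25,fy=1.25,interpolation=cv2.INTER_CUBIC))
E
```

```text
3.575 [613.81529057 180.05194761 111.74878612] [ 3.14150796e+00 -4.51366405e-04 -3.41009201e-01]
[[305.  58.]
 [344.  57.]
 [345. 236.]
 [304. 236.]
 [307. 219.]
 [342. 219.]]
```

View pics/w2.png

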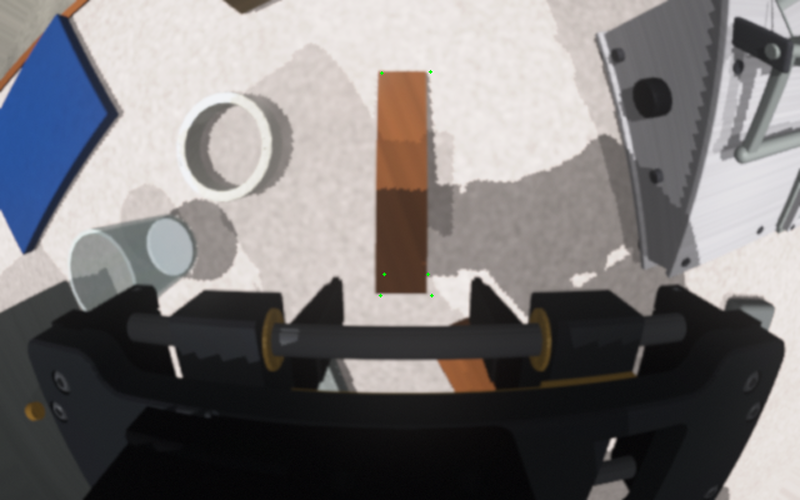

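The projected wedge corners (378,73), (430,71) and (380,295) fall within about 2 mm of the real ones, so I'll descend and grip.

Request:
{"op": "move_arm", "data": {"moves": [0,-0.005,0.25,0,0,-0.005,0.25,0,0,0,0.15,0,0,0,0.05,0,0,0,0,0]}}

```text
t: 4.25
eef_pos: [614.6, 182.2, 7.2]
tcp_rot: [-3.141, -0.001, -0.341]
ft_force: [0.5, -0.2, 0.5]
opening: 0.626
grip_force: 0.0
```

Request:
{"op": "move_arm", "data": {"moves": [0,0,0,0,0,0,0,0,0,0,0,0,0,0,0,0,0,0,0,0], "claw": 20}}

```text
t: 4.88
eef_pos: [614.3, 182.9, 6.6]
tcp_rot: [-3.141, -0.001, -0.34]
ft_force: [-0.7, 0.3, 5.5]
opening: 0.356
grip_force: 30.0
```

Request:
{"op": "move_arm", "data": {"moves": [0,0,-0.3,0,0,0,-0.4,0,0,0,-0.4,0,0,0,-0.1,-0.091,0,0,0,-0.091,-0.153,0.338,0,0,-0.153,0.338,0,0,-0.153,0.338,0,0,-0.153,0.338,0,0,-0.153,0.338,0,0]}}

```text
t: 6.12
eef_pos: [484.7, -65.4, 186.0]
tcp_rot: [3.141, 0.0, -0.054]
ft_force: [1.0, -0.8, -0.8]
opening: 0.354
grip_force: 30.0
```

Request:
{"op": "move_arm", "data": {"moves": [0,0,0.15,0,0,0,0.15,0,0,0,0,0,0,0,0,0]}}

```text
t: 6.62
eef_pos: [486.1, -64.0, 141.7]
tcp_rot: [3.141, -0.0, -0.054]
ft_force: [0.4, -0.3, -0.2]
opening: 0.356
grip_force: 30.0
```

```bash
python3 - <<'E'
from h import *
import cv2
s=monitor.state();print(s["t"],s["eef_pos"],s["tcp_rot"],s["grip_force"])
i=viewer.camera_info("wrist");im=viewer.read_camera("wrist");np.save("w1.npy",i["camera_from_world"])
t=viewer.read_camera("side")[110:310,200:400]
o=np.hstack([cv2.resize(im,(480,300))[:, :],cv2.resize(t,(300,300),interpolation=cv2.INTER_CUBIC)])
M=R.from_euler('xyz',[0,-np.pi/6,-.055])
for x,y in[(-90,43),(-90,77),(5,43),(5,77)]:
    a=proj("wrist",M.apply([x,y,0])+[604,-130.5,95])[0]*.75; cv2.circle(o,(int(a[0]),int(a[1])),2,(255,0,0),-1)
cv2.imwrite("pics/w3.png",o[:,:,::-1])
E
```

```text
6.625 [486.11001107 -64.03440653 141.66487214] [ 3.14143466e+00 -3.86186581e-04 -5.37215542e-02] 29.990456253290176
```

View pics/w3.png

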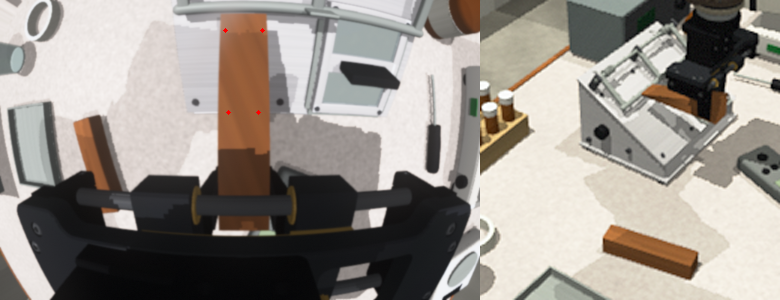

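The wedge is level in the grip and lined up over the lane. Its thin end comes just short of the rod. I'll lower it so the thin end meets the plate and the wedge pivots flat.

Request:
{"op": "move_arm", "data": {"moves": [0,0,0.1,0,0,0,0.1,0,0,0,0.06,0,0,0,0.06,0,0,0,0.04,0,0,0,0.04,0]}}

```text
t: 7.48
eef_pos: [485.1, -63.9, 81.2]
tcp_rot: [-3.142, 0.001, -0.054]
ft_force: [-6.2, 1.1, 2.7]
opening: 0.353
grip_force: 30.0
```

Request:
{"op": "move_arm", "data": {"moves": [0.004,0,0.05,0,0.004,0,0.05,0,0.004,0,0.05,0,0,0,0,0]}}

```text
t: 7.98
eef_pos: [487.6, -64.1, 58.4]
tcp_rot: [-3.142, 0.0, -0.054]
ft_force: [-0.9, -0.2, -1.3]
opening: 0.353
grip_force: 30.0
```

Request:
{"op": "move_arm", "data": {"moves": [0,0,0.05,0,0,0,0.05,0,0,0,0.015,0,0,0,0,0]}}

```text
t: 8.48
eef_pos: [487.5, -64.2, 41.1]
tcp_rot: [-3.142, 0.001, -0.054]
ft_force: [-0.3, -1.1, 0.6]
opening: 0.355
grip_force: 30.0
```

```bash
python3 - <<'E'
from h import *
import cv2
s=monitor.state();print(s["t"],s["eef_pos"],s["ft_force"],s["moment"],s["grip_force"])
t=viewer.read_camera("side")[120:270,220:420]
cv2.imwrite("pics/s4.png",cv2.resize(t,(800,600),interpolation=cv2.INTER_CUBIC)[:,:,::-1])
E
```

```text
8.475 [487.53188743 -64.24265668  41.13176537] [-0.26246777 -1.07647     0.58323617] [ 0.05713015 -0.04234774 -0.0415682 ] 29.999987594783306
```

View pics/s4.png

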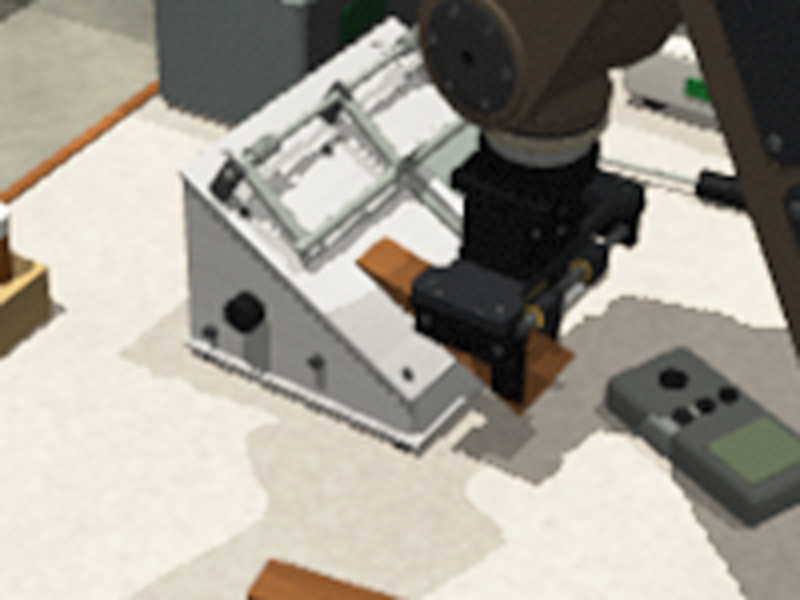

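Wedge lies flat on the plate with its thin end short of the rod at (375,250). Now I push it up the slope.

Request:
{"op": "move_arm", "data": {"moves": [0,0,0.012,0,0.058,0,-0.0333,0,0.058,0,-0.0333,0,0.058,0,-0.0333,0,0.058,0,-0.0333,0,0.058,0,-0.0333,0]}}

```text
t: 9.28
eef_pos: [531.1, -66.5, 64.8]
tcp_rot: [-3.141, 0.001, -0.054]
ft_force: [-16.6, 0.7, -5.2]
opening: 0.358
grip_force: 30.0
```

Request:
{"op": "move_arm", "data": {"moves": [0.058,0,-0.0333,0,0.058,0,-0.0333,0,0.058,0,-0.0333,0]}}

```text
t: 9.65
eef_pos: [553.6, -67.1, 78.0]
tcp_rot: [-3.14, 0.01, -0.054]
ft_force: [-15.5, 1.4, -7.0]
opening: 0.359
grip_force: 30.0
```

Request:
{"op": "move_arm", "data": {"moves": [0.058,0,-0.0333,0,0.058,0,-0.0333,0,0.058,0,-0.0333,0,0.03,0,-0.017,0,0,0,0,0,0,0,0,0]}}

```text
t: 10.4
eef_pos: [586.4, -69.2, 96.0]
tcp_rot: [-3.141, 0.004, -0.054]
ft_force: [-6.9, 1.1, -7.2]
opening: 0.361
grip_force: 30.0
```

```bash
python3 - <<'E'
from h import *
import cv2
s=monitor.state();print(s["t"],s["eef_pos"],s["tcp_rot"],s["ft_force"],s["moment"],s["grip_force"])
t=viewer.read_camera("side")[120:240,240:360]
w=viewer.read_camera("wrist")[60:230,200:430]
cv2.imwrite("pics/s5.png",np.hstack([cv2.resize(t,(350,350),interpolation=cv2.INTER_CUBIC),cv2.resize(w,(450,350),interpolation=cv2.INTER_CUBIC)])[:,:,::-1])
E
```

```text
10.4 [586.38563481 -69.23894985  96.00036095] [-3.1409346   0.00430362 -0.05385762] [-6.86928166  1.14793969 -7.20348833] [0.19705648 0.84980001 0.07919758] 29.999437630176544
```

View pics/s5.png

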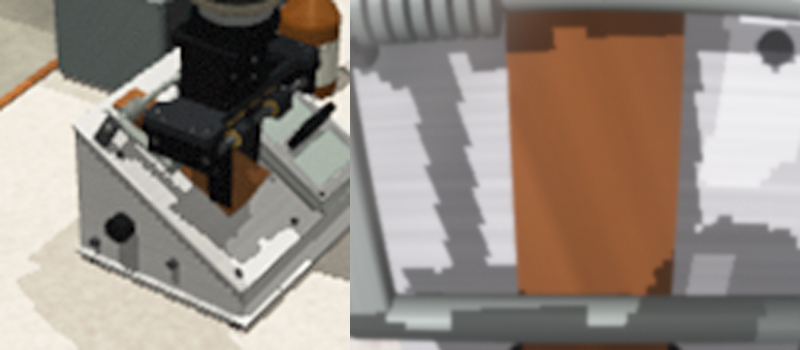

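The wedge is under the rod and reaches nearly to the hinge pin, with the bar raised. I'll let go.

Request:
{"op": "move_arm", "data": {"moves": [0,0,0,0,0,0,0,0,0,0,0,0,0,0,0,0,0,0,-0.1,0,0,0,-0.3,0,0,0,-0.3,0,0,0,-0.3,0,0,0,0,0], "claw": 60}}

```text
t: 11.62
eef_pos: [588.8, -69.8, 251.6]
tcp_rot: [3.14, -0.007, -0.054]
ft_force: [1.5, 0.7, -0.6]
opening: 0.63
grip_force: 0.0
```

```bash
cat > seg.py <<'E'
from h import *
import cv2
i=viewer.camera_info("wrist");im=viewer.read_camera("wrist");np.save("w1.npy",i["camera_from_world"])
sd=viewer.read_camera("side")
def mask(a):
    h=cv2.cvtColor(a,cv2.COLOR_RGB2HSV); return cv2.inRange(h,(3,90,40),(18,255,255))
mw,ms=mask(im),mask(sd)
V=np.array([(75,17,5),(75,-17,5),(-75,-17,45),(-75,17,45),(-75,17,0),(-75,-17,0),(75,17,0),(75,-17,0)],float)
M=R.from_euler('xyz',[0,-np.pi/6,-.055])
def hull(cam,P,shape):
    o=np.zeros(shape,np.uint8); q=proj(cam,P).astype(np.float32)
    cv2.fillConvexPoly(o,cv2.convexHull(q).round().astype(int),255); return o
def iou(T,y,yaw):
    P=M.apply(R.from_euler('z',yaw).apply(V-[75,0,0])+[T,y,0])+[604,-130.5,95]
    r=[]
    for cam,m in(("wrist",mw),("side",ms)):
        o=hull(cam,P,m.shape); d=cv2.dilate(o,np.ones((25,25)))
        mm=m&d; r.append((mm&o).astype(bool).sum()/max(1,(mm|o).astype(bool).sum()))
    return r
if __name__=="__main__":
    best=sorted(((sum(iou(T,y,w)),T,y,w,iou(T,y,w)) for T in range(96,136,3) for y in range(54,68,2) for w in(-.03,0,.03)),reverse=True)
    for b in best[:4]: print(b)
E
python3 seg.py
```

```text
(np.float64(1.5091996905587717), 117, 60, 0, [np.float64(0.7968854655056933), np.float64(0.7123142250530785)])
(np.float64(1.5028392577215506), 117, 58, -0.03, [np.float64(0.7788477502905529), np.float64(0.7239915074309978)])
(np.float64(1.5017910460460495), 117, 60, -0.03, [np.float64(0.7700313893936891), np.float64(0.7317596566523605)])
(np.float64(1.4962019547273004), 114, 60, -0.03, [np.float64(0.7544437129690585), np.float64(0.7417582417582418)])
```

Request:
{"op": "move_arm", "data": {"moves": [-0.041,0.266,0,0,-0.041,0.266,0,0,-0.041,0.266,0,0,0,0,0.25,0,0,0,0.25,0,0,0,0.2,0,0,0,0,0,0,0,0,0], "claw": 76}}

```text
t: 12.72
eef_pos: [563.1, -188.3, 142.7]
tcp_rot: [3.141, -0.0, -0.054]
ft_force: [0.4, 0.7, 1.0]
opening: 0.798
grip_force: 0.0
```

```bash
python3 - <<'E'
from h import *
import cv2
s=monitor.state();print(s["t"],s["eef_pos"],s["tcp_rot"])
i=viewer.camera_info("wrist");im=viewer.read_camera("wrist");np.save("w1.npy",i["camera_from_world"])
rib=[(x,y,z) for x in(-26,-16) for y in (-87,-33) for z in (12,46)]
M=R.from_euler('xyz',[0,-np.pi/6,-.055]);q=proj("wrist",M.apply(rib)+[604,-130.5,95])
x0,y0=q.min(0).astype(int);x1,y1=q.max(0).astype(int);print("pred",x0,y0,x1,y1)
a=im[max(0,y0-25):y1+25,x0-25:x1+25].max(2)
print(im.shape); m=(a<60)
for r in m[::3,::3]: print("".join("#" if v else "." for v in r))
E
```

```text
12.725 [ 563.05465946 -188.25385959  142.66146078] [ 3.14137226e+00 -2.78382431e-04 -5.39527688e-02]
pred 283 191 367 237
(400, 640, 3)
.............................................
.............................................
.............................................
.............................................
.............................................
.............................................
.............................................
.............................................
.............................................
...........############......#####...........
..........#########################..........
..........#########################..........
..........#########################..........
..........#########################..........
..........#########################..........
..........#########################..........
..........##########################.........
..........##########################.........
.........###########################.........
.........###########################.........
#........###########################.........
#........###########################.........
#........###########################........#
#...........................................#
#...........................................#
#...........................................#
#...........................................#
#...........................................#
#...........................................#
#...........................................#
#...........................................#
#...........................................#
```

Predicted and observed rib outlines match to about 2 px, so I'll descend and grip.

Request:
{"op": "move_arm", "data": {"moves": [0.007,0,0.14,0,0,0,0.1,0,0,0,0.06,0,0,0,0,0]}}

```text
t: 13.28
eef_pos: [563.7, -188.2, 96.8]
tcp_rot: [-3.141, 0.001, -0.054]
ft_force: [0.1, -0.4, 0.5]
opening: 0.799
grip_force: 0.0
```

Request:
{"op": "move_arm", "data": {"moves": [0,0,0,0,0,0,0,0,0,0,0,0,0,0,0,0,0,0,0,0], "claw": 40}}

```text
t: 13.9
eef_pos: [563.9, -188.3, 97.4]
tcp_rot: [3.141, -0.0, -0.054]
ft_force: [-0.9, 1.0, 4.9]
opening: 0.564
grip_force: 30.0
```

Request:
{"op": "move_arm", "data": {"moves": [-0.01,0,-0.018,0,-0.01,0,-0.018,0,-0.01,0,-0.018,0,0,0,0,0,0,0,0,0]}}

```text
t: 14.52
eef_pos: [559.2, -188.0, 105.1]
tcp_rot: [3.142, 0.0, -0.054]
ft_force: [0.6, 0.2, -2.6]
opening: 0.562
grip_force: 30.0
```

```bash
cat > hold.py <<'E'
from h import *
import cv2
# in-hand check: fit tilt of the rib/holder from side + wrist views of the rib (dark) is poor; print state and glazed/frame outline
s=monitor.state();print(s["t"],s["eef_pos"],s["ft_force"],s["moment"],s["opening"],s["grip_force"])
E
python3 hold.py
```

```text
14.525 [ 559.21928698 -187.97643062  105.08205964] [ 0.62825862  0.24645592 -2.59083811] [0.05213561 0.12267746 0.01598268] 0.5622403312376765 29.999152421951294
```

Request:
{"op": "move_arm", "data": {"moves": [-0.04,0,0.023,0,-0.058,0,0.0333,0,-0.058,0,0.0333,0,-0.058,0,0.0333,0,-0.058,0,0.0333,0,-0.058,0,0.0333,0,0,0,0,0]}}

```text
t: 15.4
eef_pos: [509.2, -185.2, 76.5]
tcp_rot: [-3.141, 0.001, -0.054]
ft_force: [-0.2, -0.6, -3.0]
opening: 0.567
grip_force: 30.0
```

Request:
{"op": "move_arm", "data": {"moves": [-0.1,0,-0.15,0,0,0,-0.3,0,0,0,-0.3,0,0,0,-0.3,0.01,-0.031,-0.343,0,0,-0.031,-0.343,0,0,-0.031,-0.343,0,0,-0.031,-0.343,0,0,-0.031,-0.343,0,0,-0.031,-0.343,0,0]}}

```text
t: 16.65
eef_pos: [488.6, 127.2, 234.6]
tcp_rot: [-3.142, -0.001, -0.07]
ft_force: [0.5, -0.1, -2.1]
opening: 0.561
grip_force: 30.0
```

Request:
{"op": "move_arm", "data": {"moves": [-0.031,-0.343,0,0,-0.031,-0.343,0,0,-0.031,-0.343,0,0,-0.031,-0.343,0,0,0,0,0,0,0,0,0,0]}}

```text
t: 17.4
eef_pos: [484.2, 331.8, 234.1]
tcp_rot: [3.141, 0.0, -0.069]
ft_force: [1.2, -0.7, -2.7]
opening: 0.566
grip_force: 30.0
```

```bash
python3 hold.py; python3 - <<'E'
from seg import *
best=max((sum(iou(T,y,w)),T,y,w,iou(T,y,w)) for T in range(96,136,3) for y in (58,60,62) for w in(-.03,0,.03)); print(best)
E
```

```text
17.4 [484.22546392 331.82703567 234.05646689] [ 1.21575556 -0.74908823 -2.74934557] [0.08637344 0.0648942  0.05045033] 0.5663189990044961 29.99894142150879
(np.float64(1.3235505198122022), 120, 58, -0.03, [np.float64(0.6267696267696268), np.float64(0.6967808930425753)])
```

Request:
{"op": "move_arm", "data": {"moves": [-0.057,0,0.2,0,0,0,0.3,0,0,0,0.3,0,0,0,0.2,0,0,0,0.1,0,0,0,0.04,0,0,0,0,0]}}

```text
t: 18.38
eef_pos: [476.3, 332.5, 63.9]
tcp_rot: [-3.141, -0.001, -0.07]
ft_force: [0.0, -0.8, -2.0]
opening: 0.565
grip_force: 30.0
```

```bash
python3 hold.py; python3 - <<'E'
from h import *
import cv2
s=monitor.state()
sd=viewer.read_camera("side")
g=s["eef_pos"]+[0,0,19]
# dark/bright holder silhouette test: compare predicted upper edge for tilts using edges
gr=cv2.GaussianBlur(cv2.cvtColor(sd,cv2.COLOR_RGB2GRAY),(0,0),1)
e=np.hypot(cv2.Sobel(gr,cv2.CV_32F,1,0),cv2.Sobel(gr,cv2.CV_32F,0,1))
B=[(60,45),(60,-45),(-60,-45),(-60,45)]
for d in range(-5,46,5):
    M=R.from_euler('xyz',[0,-np.radians(d),-.07]); sc=[]
    for z in(12,0):
        for a,b in ((0,3),(0,1),(2,3)):
            L=np.linspace([*B[a],z-37],[*B[b],z-37],60); q=proj("side",M.apply(L)+g).astype(np.float32)
            sc.append(cv2.remap(e,q[:,0].copy(),q[:,1].copy(),1).mean())
    print(d,np.round(sc),round(float(np.mean(sc))))
E
```

```text
18.375 [476.27602198 332.5379166   63.8503767 ] [ 0.01968384 -0.76440035 -1.97220351] [0.02456539 0.07932023 0.01958198] 0.564915489045102 29.99912917613983
-5 [63. 61. 26. 76. 72. 68.] 61
0 [67. 62. 30. 67. 60. 74.] 60
5 [71. 61. 31. 54. 62. 91.] 62
10 [81. 52. 26. 49. 66. 94.] 61
15 [89. 37. 19. 59. 60. 54.] 53
20 [102.  28.  13.  63.  38.  14.] 43
25 [101.  22.  17.  71.  40.  11.] 44
30 [98. 20. 36. 87. 32. 45.] 53
35 [95. 18. 54. 85. 20. 56.] 55
40 [90. 16. 48. 80. 17. 40.] 49
45 [ 85.  14.  47.  87.  17. 100.] 58
```

Request:
{"op": "move_arm", "data": {"moves": [0,0,0.03,0,0,0,0.03,0,0,0,0.02,0,0,0,0.02,0,0,0,0.02,0]}}

```text
t: 19.05
eef_pos: [476.8, 332.7, 45.7]
tcp_rot: [-3.141, -0.002, -0.069]
ft_force: [3.2, -4.7, 13.2]
opening: 0.565
grip_force: 30.0
```

Contact came at the predicted height, so the tilt is still 30°. I'll follow the arc about the lower edge.

Request:
{"op": "move_arm", "data": {"moves": [0.02,0,0.008,0,0.02,0,0.012,0,0.02,0,0.014,0,0.02,0,0.016,0]}}

```text
t: 19.55
eef_pos: [488.2, 331.8, 37.7]
tcp_rot: [-3.141, -0.0, -0.07]
ft_force: [-1.1, -0.4, 4.3]
opening: 0.566
grip_force: 30.0
```

Request:
{"op": "move_arm", "data": {"moves": [0.018,0,0.017,0,0.018,0,0.017,0,0.016,0,0.018,0]}}

```text
t: 19.92
eef_pos: [496.0, 331.2, 29.8]
tcp_rot: [-3.141, -0.0, -0.07]
ft_force: [0.8, -0.5, 5.5]
opening: 0.568
grip_force: 30.0
```

Request:
{"op": "move_arm", "data": {"moves": [0.015,0,0.018,0,0.012,0,0.018,0,0.008,0,0.013,0,0,0,0,0]}}

```text
t: 20.42
eef_pos: [501.3, 330.8, 22.4]
tcp_rot: [-3.141, -0.001, -0.07]
ft_force: [2.7, -0.8, 3.3]
opening: 0.565
grip_force: 30.0
```

Request:
{"op": "move_arm", "data": {"moves": [0,0,0.008,0,0,0,0,0]}}

```text
t: 20.68
eef_pos: [501.6, 330.9, 21.6]
tcp_rot: [-3.141, -0.002, -0.07]
ft_force: [5.2, -2.0, 5.3]
opening: 0.562
grip_force: 30.0
```

Request:
{"op": "move_arm", "data": {"moves": [0,0,0.008,0,0,0,0,0]}}

```text
t: 20.92
eef_pos: [501.9, 331.0, 20.6]
tcp_rot: [-3.141, -0.002, -0.07]
ft_force: [5.1, -1.4, 5.2]
opening: 0.566
grip_force: 30.0
```

Request:
{"op": "move_arm", "data": {"moves": [0,0,0.008,0,0,0,0,0]}}

```text
t: 21.18
eef_pos: [502.0, 331.1, 19.5]
tcp_rot: [-3.14, -0.003, -0.07]
ft_force: [5.4, -0.2, 5.3]
opening: 0.567
grip_force: 30.0
```

Request:
{"op": "move_arm", "data": {"moves": [0,0,0.008,0,0,0,0,0]}}

```text
t: 21.42
eef_pos: [502.1, 331.2, 19.4]
tcp_rot: [-3.14, -0.003, -0.069]
ft_force: [2.5, -3.0, 18.6]
opening: 0.564
grip_force: 30.0
```

Force jumped, so the holder is flat on the tray floor. Releasing and rising.

Request:
{"op": "move_arm", "data": {"moves": [0,0,-0.008,0,0,0,0,0,0,0,0,0]}}

```text
t: 21.8
eef_pos: [501.3, 331.0, 19.4]
tcp_rot: [-3.141, -0.001, -0.07]
ft_force: [2.6, -0.6, 8.8]
opening: 0.565
grip_force: 30.0
```

Request:
{"op": "move_arm", "data": {"moves": [0,0,0,0,0,0,0,0,0,0,0,0,0,0,0,0,0,0,-0.1,0,0,0,-0.3,0,0,0,-0.3,0,0,0,-0.3,0,0,0,-0.3,0,0,0,0,0], "claw": 74}}

```text
t: 23.05
eef_pos: [501.8, 331.4, 218.5]
tcp_rot: [-3.138, -0.006, -0.07]
ft_force: [0.8, 0.2, -0.8]
opening: 0.782
grip_force: 0.0
```

```bash
python3 - <<'E'
from seg import *
best=max((sum(iou(T,y,w)),T,y,w,iou(T,y,w)) for T in range(96,136,3) for y in (56,58,60,62) for w in(-.03,0,.03)); print("wedge",best)
s=monitor.state();print(s["t"],s["eef_pos"],s["ft_force"])
# holder in tray: dark rib mask in wrist view vs flat prediction
rib=np.array([(x,y,z) for x in(-5,5) for y in (-27,27) for z in (12,46)],float)
fr=np.array([(x,y,z) for x in(-60,60) for y in (-45,45) for z in (0,12)],float)
c=np.array([502,331,3.])
q=proj("wrist",R.from_euler('z',-.07).apply(rib)+c); print("rib pred",q.min(0).round(),q.max(0).round())
x0,y0=q.min(0).astype(int)-30;x1,y1=q.max(0).astype(int)+30
a=im[max(y0,0):y1,x0:x1].max(2)<60
print("crop origin",x0,max(y0,0))
for r in a[::3,::3]: print("".join("#" if v else "." for v in r))
# side: rib
q=proj("side",R.from_euler('z',-.07).apply(rib)+c); print("side rib",q.min(0).round(),q.max(0).round())
x0,y0=q.min(0).astype(int)-10;x1,y1=q.max(0).astype(int)+10
for r in (sd[y0:y1:2,x0:x1].max(2)<60): print("".join("#" if v else "." for v in r))
E
```

```text
wedge (np.float64(1.2813403341752316), 120, 58, -0.03, [np.float64(0.5997586484312148), np.float64(0.6815816857440167)])
23.15 [500.58560783 330.72134457 214.60418277] [-0.47583026 -0.1273035  -0.10475717]
rib pred [302. 174.] [350. 187.]
crop origin 271 143
.....................................
.....................................
.....................................
.....................................
.....................................
.....................................
.....................................
.....................................
.....................................
.....................................
.....................................
......................####...........
............##############...........
............##############...........
...........###############...........
.....................................
.....................................
.....................................
.....................................
.....................................
.....................................
.....................................
.....
[... 491 characters left out ...]
.........#######............
....................#########............
..................###########............
................##############...........
..............###############............
............###############..............
...........##############................
...........############..................
...........##########....................
...........########......................
............#####........................
.............#...........................
.........................................
.........................................
.........................................
.........................................
.........................................
```

The rib matches the flat prediction in both views, the wedge is still under the bar, and the arm is clear. Handing in.

```bash
python3 -c "
from cell import order
print(order.job_done())"
```

```text
the job is handed in; nothing more can be done
None
```

I handed the job in at about 23 s: the bar is propped on the wedge, about 88 mm past the rod, and the holder lies flat, rib up, in the tray. The final camera measurements agree with the wedge and holder positions; I inferred the bar's height from the wedge depth and did not re-check the bystanders.

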